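Release and pull a filter cartridge

ROBOT

A 6-joint arm with a two-finger parallel gripper is mounted at the origin on a cart in front of the work surface, level with it; the furniture and walls round the work are solid. World frame = base frame: x ahead of the robot, y to its left, z up, the work surface at z = 0. Lengths are in m, angles in rad, forces in N, time in s.
With the tool pointing down it reaches from about 0.4 to 0.825 m from the base axis. Payload 7 kg.
Tool frame: the origin (TCP) lies midway between the tips of the shut fingers; the grasp point (between the pads) lies arm.hold_point_z behind it (arm.hold_point_z is the distance from the TCP to the grasp point, in m); z points along the fingers, y is the line along which they close (so a half turn about z gives the same grasp; the last joint's range is limited). The gripper opens to 88 mm and grips with 3 to 60 N. Pads are 19 mm wide; open, the fingers measure 130 mm over their backs; the gripper's body (78 mm by 193 mm) begins 47 mm behind the grasp point.
Start: joints at [-0.858, 0.359, 0.012, 0, -1.224, -0.288], TCP at [0.278, -0.615, 0.227] pointing down, gripper open.
Joint ranges: [-3.07, 3.07], [-1.43, 2.12], [-1.02, 1.25], [-3.03, 1.67], [-3.05, -0], [-3.03, 3.03]. Speed limits (rad/s): [2.39, 2.39, 3.01, 3.14, 3.14, 3.14].

INTERFACE

Orientations are given as [roll, pitch, yaw] about the fixed x, y, z axes, in that order (R = Rz(yaw) Ry(pitch) Rx(roll)).
In Python, from station import arm gives the robot as it stands.
- The arm moves only by the shell command python3 -m crank 'ROWS' [OPENING] [FORCE]. ROWS is JSON, a list that holds one entry, the list of rows, each a list of 4 numbers: the shift along the tool's x, y, z in units of 25 mm (1.0 is 25 mm), then the turn about the tool's z in units of 5 degrees (1.0 is 5 degrees). A call has 1 to 12 rows; each row is the pose to reach, as a shift and turn from the pose commanded when the call began, along the tool's axes at that moment; what a row does not reach only later rows make up. A row lasts 1/8 s, in which the tool goes at most 62.5 mm and 10.7 degrees, less where a joint would pass 70% of its speed; a pose out of reach is approached as far as the arm can. A call with a gripper value outside its range is refused whole. OPENING is the closure, from 0 (fully open) to 1 (shut), set as the call begins (- or left out, the last holds). The fingers move at their own pace and stop on an object; FORCE is the grip in N (left out, the last holds). Time passes only in rows, so rows that repeat a pose let the fingers close. It gives the time, the measured TCP pose, the force, the opening and the grip force at its end, in the units of the state.
- arm.get_state(): the state, without advancing time (a new reading comes with each control period).
- arm.grab_frame(name): name is "side" or "top" or "wrist"; returns (picture, depth): 480x640x3 uint8, red, green, blue; 480x640 float32, m along the optical axis (not along the pixel's ray), 0 where there is no reading.
- arm.get_calibration(name): a dict with "mtx" (3x3 intrinsics, pixels), "k1" (the pictures are not rectified: a ray, as slopes to the right and down, at radius r is drawn at 1 + k1 r^2 times it, then the intrinsics apply), "R" (3x3) and "t" (3): a world point X has camera coordinates R X + t; the wrist camera has in their place "mount" (4x4, takes a point from camera to tool coordinates, whose origin is the TCP and whose axes are the flange's). Camera axes: x right, y down, z forward; pixel columns grow to the right and rows downward; lengths in m; the calibration is good to about 2 mm. A picture is of the moment at which its call begins: read the wrist's pose just before it. get_calibration takes no time and is no camera call.
- arm.job_done(): hands the job in; it is judged then, once.
Trained networks look in the newest picture that a camera, given by its name, has taken for a name from the list of things; names that differ only in an ending like _2 or _b are one class to them, and where a whole thing is asked for, a point or a joint stands for the part that bears it (a point fixed in the world has none). Each returns a list of dicts, best first, with "score" (0 to 1); they miss things now and then, are a little off and sometimes report something else, mostly with a low value. They report only what shows in the picture. A call takes as long as a camera call.
- arm.recognise(thing, camera): "extent" ([left, top, width, height] in pixels, round what is visible of it).
- arm.trace(thing, camera): "mask" (480x640 bool, what is visible of it) and "extent" ([left, top, width, height] in pixels, round what is visible of it).
The state is a dict: "t": time; "q": joint angles; "qd": joint speeds; "joint_efforts": joint torques, N m; "eef_pos": TCP position; "ee_rot": TCP orientation; "force": force on the tool from outside, world axes, zero at the start; "moment": the same for the moment, N m; "width": finger opening in m; "gripper_force": force on a finger pad.
Only numpy, scipy, OpenCV 4.12 (cv2) and the standard library are available. Lean on these libraries where they do the work, as an engineer would, in place of code of your own. Each camera call takes 0.05 s, during which the arm holds its last target. There are 200 camera calls.

TASK

The disc-topped cartridge in the filter block is due for replacement. Press it gently straight down until its push-to-release latch lets go and it springs up, then pull it out and stand it upright on the floor of the steel tray, clear of the dish that lies there. Leave the bar-topped cartridge latched in its bay, and do not force anything against the block.

Things in the scene. Friction and masses are not known exactly. Their poses are not given: they have to be found in the camera images.
- filter_block: white filter block fixed to the table, 83 (x) x 156 (y) x 103 mm high, with two open-topped bays side by side along its y axis, centres at y = +40 and -40 mm, x = 0. Origin on the table under the midpoint of the bays; z up. The face with the vent slots looks to -x; the closed latch case is at x = 18 to 58 mm. Each bay takes a 34 x 56 mm cartridge with 1 mm of play all round.
- bay_left (a point): middle of the mouth (103 mm high) of the bay at block y = +40 mm. In each bay a latch holds the cartridge down on a spring; pulling does not open it. Pressing down takes about 4 to 6 N, up to 10 N as the latch yields, then meets a hard stop 6 to 18 mm below the latched height: the depth differs each time and cannot be seen. The latch lets go only in the last 2 mm before the stop.
- bay_right (a point): middle of the mouth of the bay at block y = -40 mm, the same inside. Feel for the stop: 12 to 14 N is enough, forces above 50 N between cartridge and block do damage. Once let go the latch stays open; when the pressing finger is lifted, the spring raises the cartridge to 28 mm above its latched height and holds it there loosely, ready to be pulled straight up.
- disc_cartridge_center (a point): cartridge to take out: grey plastic, 34 (x) x 56 (y) x 95 mm high, 0.1 to 0.2 kg; on its flat top a round metal disc, 24 mm across, 3 mm high. Point at its centre, 47.5 mm above its underside; axes as the block's. Its head (top 33 mm) is a full 34 mm thick, gripped across x; below that its back (+x) is recessed 7 mm. Latched, the head stands 22 mm out of the bay; either bay may hold it.
- bar_cartridge_center (a point): the other cartridge, in the other bay: the same but for its top, which has a straight metal bar 44 mm long (y), 8 mm wide, 3 mm high in place of the disc. Point at its centre, 47.5 mm above its underside. To stay latched as it is.
- tray: shallow steel tray fixed to the table, 110 (x) x 170 (y) x 16 mm high, floor and walls 3 mm thick. Origin under its centre on the table, z up. A dish lies in the half towards its +y; the half towards -y is free.
- tray_dish_center (a point): pink culture dish with lid, 60 mm diameter, 15 mm high, lying loose in the +y half of the tray; point at its centre, half-way up. To be left lying there.

How it is judged:
By the outcome, as a careful person would: the job done as asked, in the order asked, and still so for the second after the job is handed in, with the robot touching nothing.
It also fails if it takes over 54 s, if anything falls off the work surface, if the arm or the gripper's body presses on something with over 40 N, if the wrist force passes 120 N, or if a joint passes its speed limit or range.

## Working session

There is one attempt and no reset: what is moved stays moved. The work goes in short steps, Python scripts to look and compute and a shell command to move; the robot and the scene stay as the last step left them, time stands still between calls to the robot, and variables do not carry over. Pictures are saved under pics/ and viewed, at most 10 in all, crops included, and the job is handed in when it is done.

```bash
mkdir -p pics; ls
cat > h.py <<'E'
import numpy as np, cv2
from station import arm
from scipy.spatial.transform import Rotation as Ro
def px2w(cam,uv,depth,pose=None):
    c=arm.get_calibration(cam);K=np.array(c["mtx"]);uv=np.atleast_2d(uv).astype(float)
    d=np.array([(uv[:,0]-K[0,2])/K[0,0],(uv[:,1]-K[1,2])/K[1,1]]).T
    s=d.copy()
    for _ in range(20): s=d/(1+c["k1"]*(s**2).sum(1,keepdims=True))
    P=np.c_[s,np.ones(len(s))]*np.atleast_1d(depth)[:,None]
    if "mount" in c:
        M=np.array(c["mount"]);P=P@M[:3,:3].T+M[:3,3]
        p,r=pose; return P@Ro.from_euler('xyz',r).as_matrix().T+p
    return (P-np.array(c["t"]))@np.array(c["R"])
def save(n,im): cv2.imwrite(n,cv2.cvtColor(im,cv2.COLOR_RGB2BGR))
E
python3 - <<'E'
from h import *
s=arm.get_state();print({k:np.round(v,3).tolist() for k,v in s.items()},arm.hold_point_z)
ims=[]
for cam in("top","side"):
    im,d=arm.grab_frame(cam);ims.append(im);save(f"pics/{cam}.png",im)
    for th in("filter_block","disc_cartridge_center","bar_cartridge_center","tray","tray_dish_center"):
        r=arm.trace(th,cam)
        for o in r[:2]:
            m=o["mask"]&(d>0);v,u=np.nonzero(m)
            if len(v)<5: continue
            P=px2w(cam,np.c_[u,v],d[m])
            top=P[P[:,2]>np.percentile(P[:,2],95)-.004]
            rect=cv2.minAreaRect((top[:,:2]*1000).astype(np.float32))
            print(cam,th,round(o["score"],2),np.round(o["extent"]),np.round(P.min(0),3),np.round(P.max(0),3),"top",np.round(top.mean(0),4),np.round(rect[0]),np.round(rect[1]),round(rect[2],1))
E
```

```text
pics
{'t': 0.0, 'q': [-0.858, 0.359, 0.011, -0.0, -1.224, -0.288], 'qd': [0.0, -0.0, 0.0, 0.001, -0.0, 0.001], 'joint_efforts': [0.002, -58.271, 29.306, 6.997, 0.007, -0.0], 'eef_pos': [0.278, -0.615, 0.226], 'ee_rot': [3.14, -0.0, -2.717], 'force': [0.113, 0.27, 0.251], 'moment': [0.0, 0.0, 0.022], 'gripper_force': 0.0, 'width': 0.088} 0.0188
top filter_block 0.75 [237. 178.  90.  70.] [ 0.568  0.03  -0.003] [0.706 0.194 0.123] top [0.6283 0.1083 0.1035] [621. 112.] [155.  82.] 80.5
top disc_cartridge_center 0.59 [238. 195.  36.  33.] [0.591 0.124 0.094] [0.638 0.187 0.132] top [0.6108 0.1538 0.1272] [611. 153.] [55. 33.] 76.5
top bar_cartridge_center 0.75 [282. 207.  38.  25.] [0.578 0.046 0.057] [0.618 0.106 0.131] top [0.5984 0.0743 0.1267] [598.  74.] [55. 33.] 79.9
top bar_cartridge_center 0.57 [321. 308.  30.  31.] [ 0.39  -0.017  0.001] [0.449 0.042 0.023] top [0.4192 0.0126 0.0185] [419.  13.] [59. 58.] 35.1
top tray_dish_center 0.79 [322. 306.  28.  31.] [ 0.392 -0.017  0.001] [0.451 0.042 0.023] top [0.4195 0.0127 0.0185] [420.  13.] [57. 58.] 35.1
side filter_block 0.68 [223. 231.  96. 115.] [ 0.568 -0.107 -0.001] [0.719 0.35  0.17 ] top [0.6294 0.1286 0.1047] [626. 189.] [315.  92.] 85.4
side disc_cartridge_center 0.88 [258. 251.  37.  40.] [0.59  0.126 0.102] [0.638 0.185 0.131] top [0.6101 0.1556 0.1269] [610. 154.] [56. 33.] 81.3
side bar_cartridge_center 0.8 [280. 225.  25.  32.] [0.578 0.045 0.103] [0.618 0.106 0.13 ] top [0.5976 0.078  0.1266] [597.  75.] [57. 32.] 80.8
side tray 0.95 [365. 229.  75.  66.] [ 0.37  -0.152 -0.001] [0.484 0.05  0.019] top [ 0.4267 -0.026   0.0158] [429. -37.] [112. 173.] 0.4
side tray_dish_center 0.68 [387. 259.  37.  26.] [ 0.39  -0.02   0.005] [0.449 0.045 0.022] top [0.4192 0.0136 0.0186] [418.  12.] [61. 59.] 36.2
```

View pics/top.png

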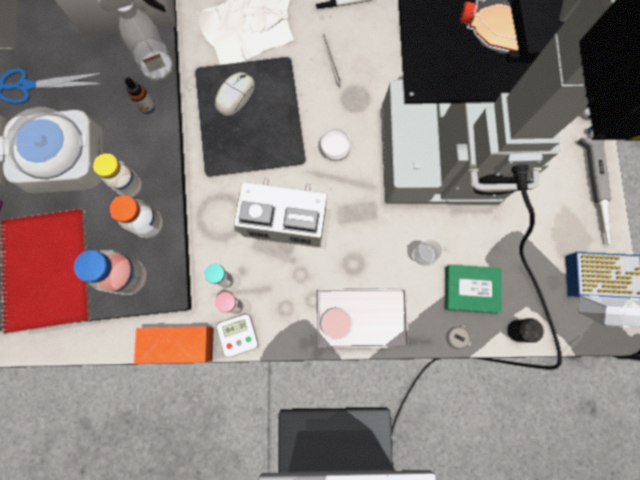

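View pics/side.png

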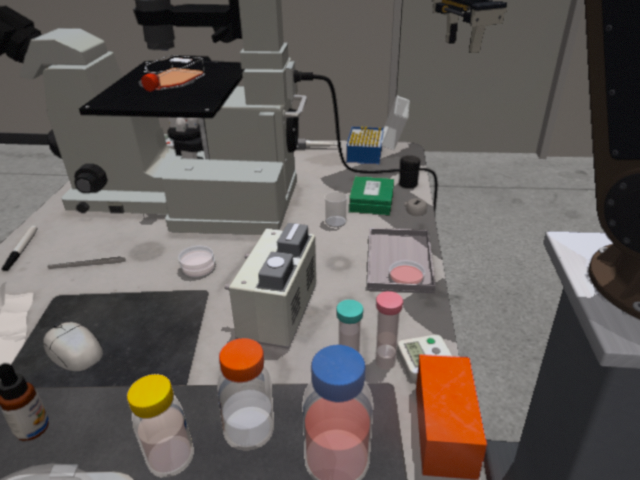

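The top view shows the block at about (281,213), with its vents facing the robot. The disc cartridge is at (257,212), on block +y, and the bar cartridge is at (302,219). The tray is at (361,318), with the dish at (336,322) in its left (+y) half. The side view agrees. I take the block yaw as about -9°.

```bash
cat >> h.py <<'E'
def go(xyz,yawdeg):
    s=arm.get_state();R=Ro.from_euler('xyz',s["ee_rot"])
    d=R.inv().apply(np.array(xyz)-s["eef_pos"])/.025
    dy=(yawdeg-np.degrees(s["ee_rot"][2])+180)%360-180
    print("units",np.round(d,2),"turn",round(-dy/5,2),"| t",round(s["t"],2),"pos",np.round(s["eef_pos"],4),"rot",np.round(np.degrees(s["ee_rot"]),2),"F",np.round(s["force"],1),"w",round(s["width"],4))
E
python3 -c "
from h import *
go([.6105,.1535,.22],-99.2)"
```

```text
units [-24.78  22.53   0.26] turn -11.29 | t 0.6 pos [ 0.2781 -0.615   0.2266] rot [ 180.     -0.   -155.66] F [ 0.6  0.3 -0.4] w 0.0877
```

```bash
python3 -m crank '[[[-1.8,1.65,0,-1],[-3.6,3.3,0,-2],[-5.4,4.95,0,-3],[-7.2,6.6,0,-4],[-9,8.25,0,-5],[-10.8,9.9,0,-6],[-12.6,11.5,0,-7],[-14.4,13.1,0,-8],[-16.2,14.7,0,-9],[-18,16.4,0,-10],[-19.8,18,0,-11],[-21.6,19.6,0,-11.3]]]' 1 20; python3 -c "
from h import *
go([.6105,.1535,.22],-99.2)"
```

```text
t: 2.1
eef_pos: [0.5688, 0.0561, 0.227]
ee_rot: [-3.141, 0.0, -1.728]
force: [0.7, -0.2, -0.4]
width: 0.0005
gripper_force: 0.0
units [-4.11 -1.03  0.28] turn 0.03 | t 2.1 pos [0.5688 0.0561 0.227 ] rot [-1.7995e+02  2.0000e-02 -9.9040e+01] F [ 0.7 -0.2 -0.4] w 0.0005
```

```bash
python3 -m crank '[[[-2,-0.5,0,0],[-3.5,-0.9,0.1,0],[-4.1,-1.03,0.28,0],[-4.1,-1.03,0.28,0],[-4.1,-1.03,0.28,0]]]' >/dev/null
cat > look.py <<'E'
import sys
from h import *
s=arm.get_state();pose=(s["eef_pos"],s["ee_rot"])
im,d=arm.grab_frame("wrist");save(sys.argv[1],im)
for th in sys.argv[2:]:
    for o in arm.trace(th,"wrist")[:1]:
        m=o["mask"]&(d>0);v,u=np.nonzero(m);P=px2w("wrist",np.c_[u,v],d[m],pose)
        z=np.percentile(P[:,2],97);t=P[abs(P[:,2]-z)<.006]
        r=cv2.minAreaRect((t[:,:2]*1000).astype(np.float32))
        print(th,round(o["score"],2),np.round(o["extent"]),"z97",round(z,4),np.round(P[:,2].min(),3),"mean",np.round(t.mean(0),4),np.round(r[0],1),np.round(r[1],1),round(r[2],1))
E
python3 look.py pics/w1.png disc_cartridge_center bar_cartridge_center filter_block; python3 -c "
from h import *
go([.6105,.1535,.14],-99.2)"
```

```text
disc_cartridge_center 0.85 [287. 200.  56.  93.] z97 0.129 0.099 mean [0.6101 0.1513 0.1259] [610.3 152.5] [55.6 33.9] 81.0
bar_cartridge_center 0.56 [285.  70.  58. 102.] z97 0.1291 0.117 mean [0.5978 0.0732 0.1259] [597.9  74.3] [55.8 34. ] 81.2
filter_block 0.93 [202.  57. 153. 232.] z97 0.105 -0.002 mean [0.6276 0.1008 0.1034] [620.4 110.7] [155.4  83.3] 80.9
units [-0.13 -0.    3.21] turn -0.0 | t 2.92 pos [0.6099 0.1503 0.2202] rot [-1.7996e+02  3.0000e-02 -9.9220e+01] F [0.1 0.7 0.6] w 0.0004
```

View pics/w1.png

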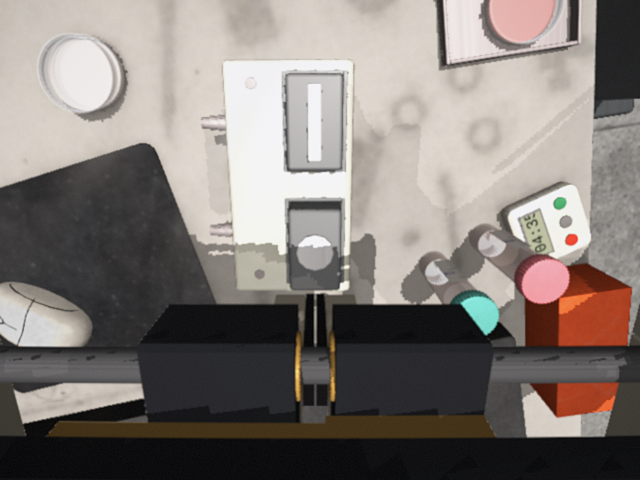

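The disc is at pixel (315,253), straight below the fingers, and the bar is at (315,122). I'll now descend to just above the disc.

```bash
python3 -m crank '[[[-0.1,0,1.2,0],[-0.1,0,2.4,0],[-0.1,0,3.2,0],[-0.1,0,3.5,0],[-0.1,0,3.5,0],[-0.1,0,3.5,0]]]'; python3 -m crank '[[[0,0,0.1,0],[0,0,0.2,0],[0,0,0.2,0]]]'; python3 -m crank '[[[0,0,0.1,0],[0,0,0.1,0]]]'
```

```text
t: 3.68
eef_pos: [0.611, 0.1537, 0.1332]
ee_rot: [-3.14, 0.001, -1.731]
force: [-0.2, -0.1, -0.2]
width: 0.0003
gripper_force: 0.0
t: 4.05
eef_pos: [0.6107, 0.1537, 0.1275]
ee_rot: [-3.141, 0.0, -1.73]
force: [-0.8, 0.5, 3.2]
width: 0.0003
gripper_force: 1.7
t: 4.3
eef_pos: [0.6105, 0.1537, 0.1246]
ee_rot: [-3.141, 0.0, -1.731]
force: [-0.3, 0.7, 3.1]
width: 0.0008
gripper_force: 1.8
```

Contact is made at z of about 0.128. I'll press on in small steps.

```bash
for i in 1; do python3 -m crank '[[[0,0,0.05,0],[0,0,0.1,0],[0,0,0.1,0]]]' | egrep "pos|force:"; done; python3 -m crank '[[[0,0,0.04,0],[0,0,0.08,0],[0,0,0.08,0]]]'| egrep "pos|force:"
```

```text
eef_pos: [0.6107, 0.1537, 0.1227]
force: [-0.5, 1.0, 6.9]
gripper_force: 3.6
eef_pos: [0.6107, 0.1537, 0.1208]
force: [-2.0, 0.3, 8.4]
gripper_force: 3.9
```

```bash
python3 -m crank '[[[0,0,0.04,0],[0,0,0.04,0]]]'| egrep "pos|force:";python3 -m crank '[[[0,0,0.04,0],[0,0,0.04,0]]]'| egrep "pos|force:"
```

```text
eef_pos: [0.6109, 0.1537, 0.1201]
force: [-1.1, -0.2, 9.4]
gripper_force: 4.5
eef_pos: [0.6115, 0.1538, 0.1201]
force: [-1.5, 0.4, 14.6]
gripper_force: 7.0
```

Hard stop: 14.6 N with no further travel. I'll lift off and look.

```bash
python3 -m crank '[[[0,0,-0.4,0],[0,0,-0.9,0],[0,0,-1.5,0],[0,0,-2.5,0],[0,0,-3.6,0],[0,0,-4.4,0],[0,0,-4.4,0],[0,0,-4.4,0]]]'| egrep "pos|force:"; python3 look.py pics/w2.png disc_cartridge_center bar_cartridge_center; python3 -c "
from h import *
im,d=arm.grab_frame('side')
for th in('disc_cartridge_center','bar_cartridge_center'):
  o=arm.trace(th,'side')[0];m=o['mask']&(d>0);v,u=np.nonzero(m);P=px2w('side',np.c_[u,v],d[m]);print(th,o['score'],np.percentile(P,[3,50,97],axis=0).round(4))"
```

```text
eef_pos: [0.6098, 0.1534, 0.2274]
force: [1.1, -0.2, 0.6]
gripper_force: 0.0
disc_cartridge_center 0.74 [286. 190.  60. 106.] z97 0.1568 0.047 mean [0.6098 0.1497 0.1538] [610.1 151.4] [53.5 33.9] 81.0
bar_cartridge_center 0.89 [283.  66.  59.  99.] z97 0.129 0.102 mean [0.5978 0.0734 0.1258] [598.   74.5] [55.8 34. ] 80.8
disc_cartridge_center 0.81 [[0.5909 0.1316 0.1064]
 [0.6063 0.1737 0.1426]
 [0.6278 0.183  0.1571]]
bar_cartridge_center 0.9 [[0.5787 0.0486 0.1034]
 [0.5903 0.0774 0.1254]
 [0.6121 0.1055 0.1302]]
```

View pics/w2.png

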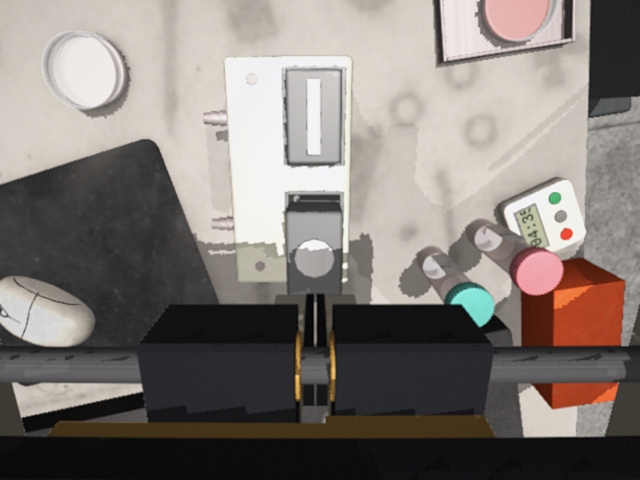

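It has sprung up by 28 mm: the disc at (315,258) now stands tall, its top at z≈0.154. The bar cartridge at (313,117) has not moved. I'll open and descend around the head.

```bash
python3 -m crank '[[[0,0,0,0],[0,0,0,0],[0,0,0.5,0],[0,0,1,0],[0,0,2,0],[0,0,3,0],[0,0,3.8,0],[0,0,4.2,0],[0,0,4.35,0],[0,0,4.35,0],[0,0,4.35,0]]]' 0 12; python3 -m crank '[[[0,0,0,0],[0,0,0,0],[0,0,0,0],[0,0,0,0],[0,0,0,0],[0,0,0,0]]]' 1 12
```

```text
t: 8.22
eef_pos: [0.6108, 0.1538, 0.1201]
ee_rot: [-3.141, 0.001, -1.731]
force: [0.6, 0.3, 0.3]
width: 0.0872
gripper_force: 0.0
t: 8.98
eef_pos: [0.6104, 0.1536, 0.1193]
ee_rot: [3.142, -0.0, -1.731]
force: [-0.3, -0.9, 0.7]
width: 0.0342
gripper_force: 12.0
```

Gripped at 34 mm with low side force. I'll pull slowly straight up.

```bash
python3 -m crank '[[[0,0,-0.2,0],[0,0,-0.4,0],[0,0,-0.6,0],[0,0,-0.8,0]]]' - 18;  python3 -m crank '[[[0,0,-0.3,0],[0,0,-0.7,0],[0,0,-1.2,0],[0,0,-1.8,0],[0,0,-2.4,0],[0,0,-3,0],[0,0,-3.2,0],[0,0,-3.2,0]]]'; python3 look.py pics/w3.png disc_cartridge_center bar_cartridge_center tray tray_dish_center; python3 -c "
from h import *
im,d=arm.grab_frame('side');save('pics/s3.png',im)
for th in('disc_cartridge_center','bar_cartridge_center','tray','tray_dish_center'):
  o=arm.trace(th,'side')[0];m=o['mask']&(d>0);v,u=np.nonzero(m);P=px2w('side',np.c_[u,v],d[m]);print(th,o['score'],np.percentile(P,[3,50,97],axis=0).round(4).tolist())
go([.428,-.082,.2],-90)"
```

```text
t: 9.48
eef_pos: [0.6104, 0.1536, 0.1398]
ee_rot: [-3.141, 0.0, -1.731]
force: [0.1, 0.2, -1.4]
width: 0.0341
gripper_force: 18.0
t: 10.48
eef_pos: [0.6104, 0.1536, 0.2196]
ee_rot: [-3.141, 0.0, -1.731]
force: [0.2, 1.0, -1.6]
width: 0.0339
gripper_force: 18.0
disc_cartridge_center 0.69 [263. 214. 106. 210.] z97 0.2566 0.05 mean [0.6094 0.1481 0.2537] [610.2 152.8] [56.7 34. ] 81.0
bar_cartridge_center 0.94 [284.  61.  61. 105.] z97 0.1291 0.102 mean [0.5978 0.0734 0.1259] [597.9  74.1] [55.8 34. ] 80.9
tray 0.86 [438.   4. 146.  58.] z97 0.0169 -0.001 mean [0.4314 0.0367 0.0153] [429.   25.3] [ 45.2 111. ] 89.3
tray_dish_center 0.56 [488.   0.  78.  39.] z97 0.0195 0.003 mean [0.422  0.025  0.0179] [421.2  27.1] [28.9 59.7] 81.0
disc_cartridge_center 0.83 [[0.5913, 0.1331, 0.1618], [0.6074, 0.179, 0.2152], [0.6277, 0.1833, 0.256]]
bar_cartridge_center 0.86 [[0.5789, 0.0562, 0.1043], [0.5894, 0.0897, 0.1222], [0.6046, 0.1045, 0.1291]]
tray 0.67 [[0.5913, 0.1373, 0.1624], [0.6074, 0.1793, 0.2148], [0.627, 0.1834, 0.256]]
tray_dish_center 0.66 [[0.3929, -0.0114, 0.0112], [0.4195, 0.018, 0.0184], [0.4451, 0.0397, 0.0204]]
units [10.46  5.7   0.77] turn -1.83 | t 10.97 pos [0.6103 0.1535 0.2191] rot [ 1.7999e+02 -1.0000e-02 -9.9160e+01] F [-1.1 -0.  -1.3] w 0.0338
```

View pics/s3.png

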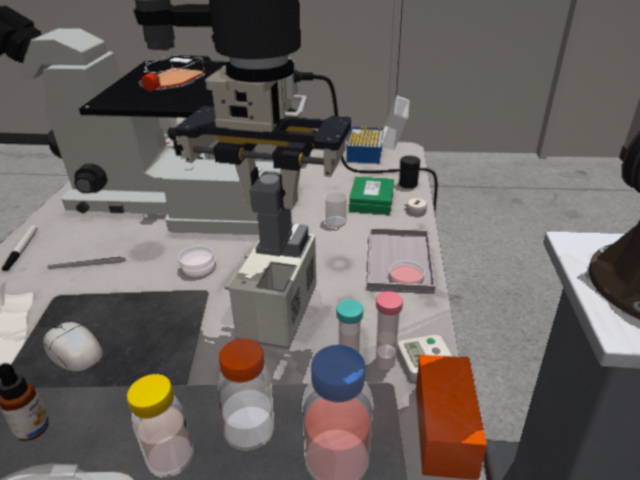

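The cartridge is clear of the block, held upright at about (272,215), and the bar cartridge is still seated. The tray is at (400,262). I'll carry it there, moving out in −x first.

```bash
python3 -m crank '[[[0.3,0.8,0,0],[0.9,1.9,0,0],[1.9,3.1,0,-0.3],[3.1,4.2,0,-0.6],[4.5,5.0,0,-0.9],[5.9,5.5,0,-1.2],[7.3,5.7,0,-1.5],[8.6,5.7,0.2,-1.8],[9.7,5.7,0.5,-1.83],[10.4,5.7,0.75,-1.83],[10.46,5.7,0.77,-1.83],[10.46,5.7,0.77,-1.83]]]'; python3 look.py pics/w4.png disc_cartridge_center tray tray_dish_center; python3 -c "
from h import *
im,d=arm.grab_frame('side');save('pics/s4.png',im)
for th in('disc_cartridge_center','tray','tray_dish_center'):
  o=arm.trace(th,'side')[0];m=o['mask']&(d>0);v,u=np.nonzero(m);P=px2w('side',np.c_[u,v],d[m]);print(th,o['score'],np.percentile(P,[1,50,99],axis=0).round(4).tolist())
go([.428,-.082,.07],-90)"
```

```text
t: 12.48
eef_pos: [0.4283, -0.0818, 0.2003]
ee_rot: [-3.141, 0.0, -1.571]
force: [0.5, -0.5, -1.5]
width: 0.0342
gripper_force: 18.0
disc_cartridge_center 0.76 [264. 217. 103. 208.] z97 0.2374 -0.001 mean [ 0.4282 -0.0872  0.2345] [428.1 -82.2] [34.  57.3] 0.2
tray 0.64 [250. 165. 134. 129.] z97 0.0168 -0.002 mean [ 0.4274 -0.086   0.0156] [428.4 -65.2] [114.6 110.3] 89.5
disc_cartridge_center 0.66 [[0.3872, -0.3195, 0.0272], [0.4284, -0.0548, 0.2011], [0.4461, -0.051, 0.2391]]
tray 0.82 [[0.3743, -0.1221, 0.0013], [0.4325, -0.0487, 0.0043], [0.4824, 0.0487, 0.0179]]
tray_dish_center 0.9 [[0.3902, -0.0288, 0.0035], [0.4195, 0.0176, 0.0183], [0.4478, 0.0458, 0.0207]]
units [0.01 0.01 5.21] turn 0.0 | t 12.88 pos [ 0.4282 -0.0816  0.2001] rot [-179.99    0.    -89.98] F [ 0.3  0.5 -1.6] w 0.034
```

View pics/w4.png

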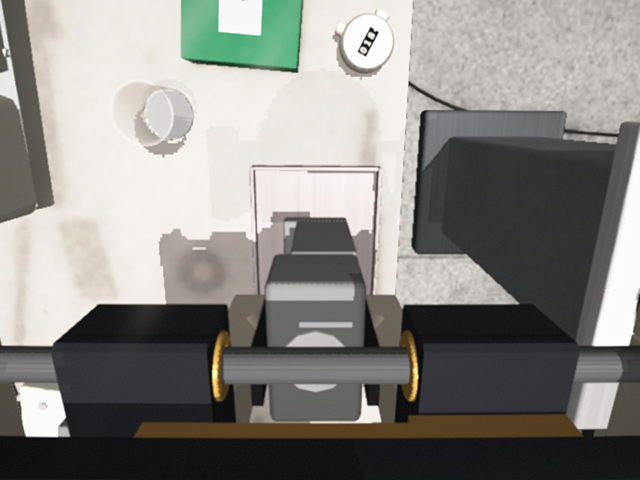

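The cartridge hangs over the middle of the free half; the tray's outline is about (252–380, 166+) and the dish lies behind, out of view. Its underside is about 136 mm above the tray floor.

```bash
python3 -m crank '[[[0,0,0.8,0],[0,0,2,0],[0,0,3.2,0],[0,0,4.2,0],[0,0,4.9,0],[0,0,5.2,0],[0,0,5.3,0],[0,0,5.3,0],[0,0,5.3,0]]]'|egrep 'pos|force:'; python3 -m crank '[[[0,0,0.06,0],[0,0,0.06,0],[0,0,0.06,0]]]'|egrep 'pos|force:'; python3 -m crank '[[[0,0,0.06,0],[0,0,0.06,0],[0,0,0.06,0]]]'|egrep 'pos|force:'
```

```text
eef_pos: [0.4285, -0.0818, 0.0682]
force: [0.6, -0.0, -0.9]
gripper_force: 18.0
eef_pos: [0.4281, -0.0819, 0.0661]
force: [1.4, 0.2, -1.9]
gripper_force: 18.0
eef_pos: [0.428, -0.0819, 0.0645]
force: [0.2, -0.1, -1.2]
gripper_force: 18.0
```

```bash
python3 -m crank '[[[0,0,0.04,0],[0,0,0.04,0],[0,0,0.04,0]]]'|egrep 'pos|force:'; python3 -m crank '[[[0,0,0.03,0],[0,0,0.03,0],[0,0,0.03,0]]]'|egrep 'pos|force:'
```

```text
eef_pos: [0.4282, -0.0819, 0.0642]
force: [-3.1, 1.9, 7.9]
gripper_force: 18.0
eef_pos: [0.4283, -0.0819, 0.0641]
force: [-5.4, 3.7, 19.0]
gripper_force: 18.0
```

It is on the floor. I'll ease off, release and rise.

```bash
python3 -m crank '[[[0,0,-0.05,0],[0,0,-0.05,0],[0,0,-0.05,0]]]'|egrep 'pos|force:'; python3 -m crank '[[[0,0,0,0],[0,0,0,0],[0,0,0,0],[0,0,0,0],[0,0,-0.3,0],[0,0,-0.8,0],[0,0,-1.6,0],[0,0,-2.6,0],[0,0,-3.8,0],[0,0,-5,0],[0,0,-6,0],[0,0,-6,0]]]' 0 ; python3 -m crank '[[[-2,0,-1,0],[-4,0,-1,0],[-4,2,-1,0],[-4,2,-1,0],[-4,2,-1,0],[-4,2,-1,0]]]'|egrep 'pos|force:'; python3 -c "
from h import *
im,d=arm.grab_frame('side');save('pics/s5.png',im[180:380,200:460].repeat(3,0).repeat(3,1))
for th in('disc_cartridge_center','bar_cartridge_center','tray_dish_center'):
  o=arm.trace(th,'side')[0];m=o['mask']&(d>0);v,u=np.nonzero(m);P=px2w('side',np.c_[u,v],d[m]);print(th,o['score'],np.percentile(P,[1,50,99],axis=0).round(4).tolist())"
```

```text
eef_pos: [0.4282, -0.0819, 0.0642]
force: [-1.9, 1.0, 4.3]
gripper_force: 18.0
t: 17.38
eef_pos: [0.4293, -0.0818, 0.217]
ee_rot: [-3.136, 0.001, -1.571]
force: [0.3, 0.2, -0.8]
width: 0.0875
gripper_force: 0.0
eef_pos: [0.3785, 0.018, 0.2391]
force: [-0.3, -0.2, 0.6]
gripper_force: 0.0
disc_cartridge_center 0.9 [[0.4126, -0.1097, 0.0069], [0.4297, -0.0554, 0.0706], [0.4461, -0.0517, 0.1023]]
bar_cartridge_center 0.57 [[0.5782, 0.0482, 0.1032], [0.596, 0.0895, 0.1247], [0.618, 0.1048, 0.1298]]
tray_dish_center 0.65 [[0.3903, -0.0217, 0.0035], [0.4198, 0.0165, 0.0183], [0.4483, 0.0421, 0.0208]]
```

View pics/s5.png

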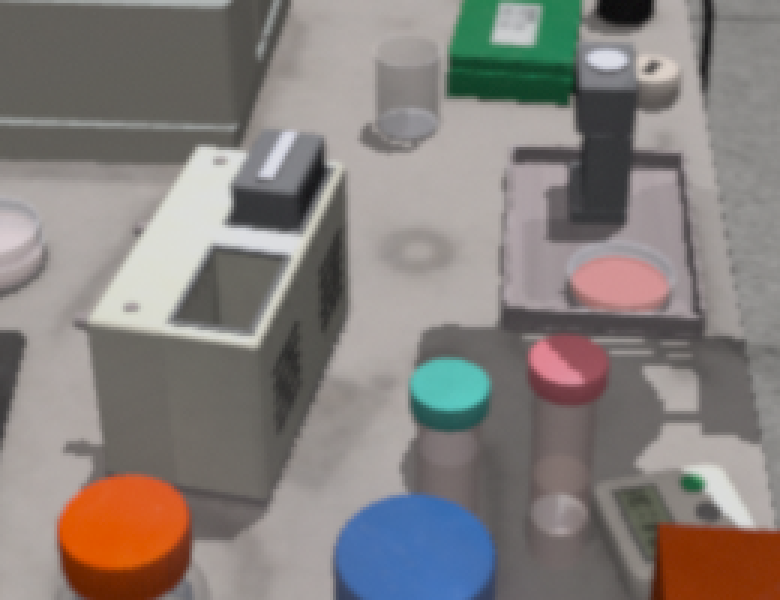

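In the crop the disc cartridge stands upright in the tray at about (605,130), clear of the dish at (620,285). The bar cartridge is still latched at (278,180), and the arm touches nothing.

```bash
python3 -c "
from station import arm
print(arm.job_done())"
```

```text
the job is handed in; nothing more can be done
None
```

The disc-topped cartridge was released with a gentle press (14.6 N at the stop), pulled out and stood upright in the free half of the tray, clear of the dish; the bar-topped cartridge is still latched, and the job was handed in at about 18 s with no verdict shown.

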